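Slide the isolator blade into the battery case

ROBOT

A 6-joint arm with a two-finger parallel gripper is mounted at the origin on the work surface. World frame = base frame: x ahead of the robot, y to its left, z up, the work surface at z = 0. Lengths are in m, angles in degrees, forces in N, time in s.
With the tool pointing down it reaches from about 0.3 to 0.75 m from the base axis. Payload 8.5 kg.
Tool frame: the origin (TCP) lies at the very end of the fingers, on their centre line; the grasp point (between the pads) lies 19 mm behind it (env.pinch_z is the distance from the TCP to the grasp point, in m); z points along the fingers, y is the line along which they close (so a half turn about z gives the same grasp; the last joint's range is limited). The gripper opens to 85 mm and grips with 20 to 120 N. Pads are 22 mm wide; open, the fingers measure 114 mm over their backs; the gripper's body (76 mm by 85 mm) begins 54 mm behind the grasp point. The pads swing forward as they close: fully open they stand 13 mm farther back than shut.
Start: joints at [-85.216, 21.807, 74.336, -0, 83.858, -12.336], TCP at [0.162, -0.526, 0.231] pointing down, gripper open.
Joint ranges: [-178.18, 178.18], [-50.72, 133.34], [12.68, 142.11], [-81.47, 261.47], [9.98, 163.14], [-165.26, 165.26]. Speed limits (degrees/s): [136.94, 136.94, 180, 180, 180, 180].

INTERFACE

Orientations are given as a 3x3 rotation matrix whose columns are the frame's x, y, z axes.
In Python, from rig import env, viewer gives the robot as it stands.
- The arm moves only by the tool drive_tool, never from a script. Its argument "series" is a list of rows, each a list of 3 entries, a list of its own where there are three numbers: the shift along the tool's x, y, z in m, then the turn about the tool's z in degrees, then the finger opening in m, from 0 to 0.0854. A call has 1 to 20 rows; each row is the pose to reach, as a shift and turn from the pose commanded when the call began, along the tool's axes at that moment; what a row does not reach only later rows make up. A row lasts 1/10 s, in which the tool goes at most 50 mm and 8.59 degrees, less where a joint would pass 70% of its speed; a pose out of reach is approached as far as the arm can. A call with a gripper value outside its range is refused whole. The fingers move at their own pace and stop on an object; "newtons" is the grip in N (left out, the last holds). Time passes only in rows, so rows that repeat a pose let the fingers close. It gives the time, the measured TCP pose, the force, the opening and the grip force at its end, in the units of the state.
- env.observe(): the state, without advancing time (a new reading comes with each control period).
- viewer.get_image(name): name is "scene" or "side" or "wrist"; returns a dict with "img" (400x640x3 uint8, red, green, blue), "depth" (400x640 float32, m along the optical axis (not along the pixel's ray), 0 where there is no reading), "camera_matrix" (3x3 intrinsics, pixels), "rvec" (rotation vector, rad) and "tvec" (3), from world to camera coordinates, as OpenCV has them. Camera axes: x right, y down, z forward; pixel columns grow to the right and rows downward; lengths in m; the calibration is good to about 2 mm. A picture is of the moment at which its call begins.
- env.close_job(): hands the job in; it is judged then, once.
The state is a dict: "time_s": time; "q": joint angles; "qvel": joint speeds; "joint_efforts": joint torques, N m; "position": TCP position; "tool_rot": TCP orientation; "ft_force": force on the tool from outside, world axes, zero at the start; "wrist_torque": the same for the moment, N m; "grip_width": finger opening in m; "gripper_force": force on a finger pad.
Only numpy, scipy, OpenCV 4.12 (cv2) and the standard library are available. Lean on these libraries where they do the work, as an engineer would, in place of code of your own. Each camera call takes 0.05 s, during which the arm holds its last target. There are 200 camera calls.

TASK

The battery case should not drain overnight. First take the pen torch that lies in front of the case's slot and lay it flat in the empty compartment of the lilac tray; then lay the broad isolator blade flat on the stool just outside the slot, nose towards it and in line with it, and let go. Then push it from behind under the sprung contact flap until the back of its heel is flush with the front ends of the case's cheeks, no deeper, and leave the narrow spare blade, paperweight, tin and tumbler alone.

Things in the scene. Friction and masses are not known exactly. Their poses are not given: they have to be found in the camera images.
- case: Grey battery case, fixed, 145 long, 62 wide, 34 high (41 at two cells across its rear). Origin: on the stool top at mid-mouth, in the plane of the cheeks' front ends. x runs into the slot, y left, z up. Slot open below (the blade slides on the stool): a lane 46 wide between two cheeks 8 thick, 34 high, x = 0 to 105. Heel flush: heel at x = 0.
- bridge (a point): Middle of the underside of the bridge that joins the case's cheeks: 13 above the stool, case x = 26 to 34 (point at 30), up to 34 high. Only things under 13 high pass below it; a thumb tab does not. Axes as the case's.
- flap (a joint): Brass contact flap behind the bridge, hinged at case x = 100, 20 above the stool; its round lip (radius 8, 36 wide) is at x = 52. Angle in rad: 0 = sprung down, lip 3.5 mm above the stool; grows as the lip rises (to 0.5). The spring presses with about 1 N at the lip; the blade's sloping nose lifts it to about 0.05 when pushed in.
- blade: Broad isolator blade, loose, black plastic, 60 g, flat. Origin: centre of underside; x to its nose, z up. 80 long (x -40 to 40), 40 wide, plate 6 thick; last 12 at the nose slope from 6 to 3 and are 32 wide. At the tail a heel block 8 long (x -40 to -32), 12 high, 40 wide; next to it an upright thumb tab 8 thick (x -32 to -24), 36 wide, up to 32 high.
- tab (a point): Middle of the broad blade's thumb tab, 19 above the blade's underside, at blade x = -28; axes as the blade's. The tab can be pinched from above across its 8 mm thickness (along the blade's x); the fingertips must stay above the heel, which is 12 high.
- heel (a point): Middle of the broad blade's back face (the rear of its heel), 6 above its underside, at blade x = -40; axes as the blade's.
- torch: Aluminium pen torch (loose, about 50 g) lying across the way in front of the slot, origin at the middle of its underside, x along its length. 118 long, barrel 14 thick, with two square collars 15 by 15 and 16 long at x = -40 and x = +50, so that it does not roll.
- torch_mid (a point): Middle of the torch, 7.5 above its underside; x along its length, z up.
- tray: Lilac plastic battery tray, fixed, 104 (x) by 170 (y), 20 high, walls and floor 4 thick. Origin: centre of its underside. A divider 4 thick at x = 25 parts it: the empty compartment is x = -48 to 23, y = -81 to 81 (its middle is x = -12); the narrow one beyond holds two AA cells.
- spare: Bystander: narrow spare blade (loose), same shape as the broad one but only 24 wide. Origin: centre of its underside, x to its nose. It may lie on either side.
- paperweight: Bystander: domed green glass paperweight (loose), 66 across, 43 high, standing close to the case's left (+y) cheek. Origin: centre of its underside.
- tumbler: Bystander: blue ceramic tumbler, 66 across, 85 high. Origin: centre of its underside.
- tin: Bystander: flat round aluminium balm tin (loose), 48 across, 18 high, close to the case's right (-y) cheek. Origin: centre of its underside.
Things that resemble listed ones, but are neither listed nor needed, are in the scene too. What is shaped like the blade but orange or yellow is not meant.

How it is judged:
By the outcome, as a careful person would: the job done as asked, in the order asked, and still so for the second after the job is handed in, with the robot touching nothing.
It also fails if it takes over 72 s, if anything falls off the work surface, if the arm or the gripper's body presses on something with over 40 N, if the wrist force passes 120 N, or if a joint passes its speed limit or range.

## Working session

There is one attempt and no reset: what is moved stays moved. The work goes in short steps, Python scripts to look and compute and a tool call to move; the robot and the scene stay as the last step left them, time stands still between calls to the robot, and variables do not carry over. Pictures are saved under pics/ and viewed, at most 10 in all, crops included, and the job is handed in when it is done.

Besides the shell and the picture viewer there is one more tool, called after "Call:" by a JSON object that holds its "method" and its "body". drive_tool: Moves the arm, as the interface text tells. Its arguments: {"type":"object","properties":{"series":{"type":"array"},"newtons":{"type":"number"}},"required":["series"]}

```bash
ls; mkdir -p pics; python3 - <<'E'
from rig import env, viewer
import cv2,numpy as np
s=env.observe();print(s['position'],s['tool_rot'],s['time_s'],env.pinch_z,s['grip_width'])
for n in ['scene','side']:
    d=viewer.get_image(n);np.savez(f'pics/{n}0.npz',**d)
    cv2.imwrite(f'pics/{n}0.png',d['img'][:,:,::-1])
E
```

```text
pics
[ 0.16188212 -0.52531939  0.23072277] [[ 9.55684832e-01  2.94391718e-01 -1.34483077e-04]
 [ 2.94391604e-01 -9.55683807e-01  1.42995863e-03]
 [ 2.92444679e-04 -1.40618046e-03 -9.99998969e-01]] 0.0 0.0187 0.08530061534243738
```

View pics/scene0.png

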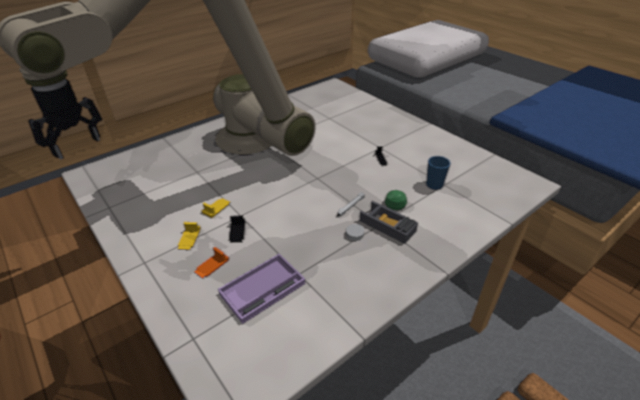

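View pics/side0.png

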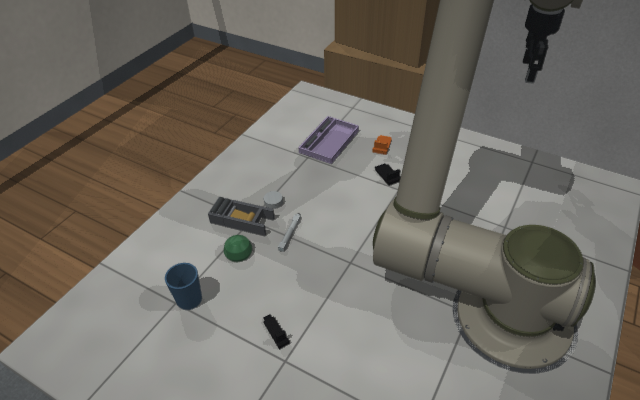

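Scene picture: torch at (351,205), case (388,222), tin (355,232), paperweight (396,199), tumbler (438,172), tray (262,290). Black blade candidates are (237,228) and (380,155); the orange (212,263) and yellow (189,235), (216,207) ones are excluded. The wider one at (237,228) looks like the broad blade. I'll measure and enlarge to confirm.

```bash
cat > h.py <<'E'
import cv2,numpy as np
def cloud(d):
    K=d['camera_matrix'];R=cv2.Rodrigues(np.array(d['rvec'],float))[0];t=np.array(d['tvec'],float).ravel()
    v,u=np.mgrid[0:400,0:640];z=d['depth'].astype(float)
    P=np.stack([(u-K[0,2])/K[0,0]*z,(v-K[1,2])/K[1,1]*z,z],-1)
    W=(P-t)@R; W[z==0]=np.nan
    return W
def plane(d,u,v,h):
    "pixel ray with world plane z=h"
    K=d['camera_matrix'];R=cv2.Rodrigues(np.array(d['rvec'],float))[0];t=np.array(d['tvec'],float).ravel()
    c=-R.T@t; r=R.T@np.linalg.solve(K,np.array([u,v,1.])); return c+r*(h-c[2])/r[2]
def rect(P):
    "min area rect in mm: centre, long, short, angle of long side"
    (c,(a,b),th)=cv2.minAreaRect((P[:,:2]*1000).astype(np.float32))
    if a<b:a,b,th=b,a,th+90
    return np.round([*c,a,b,(th+90)%180-90],1)
E
python3 - <<'E'
from h import *
rois={'scene':{'blkA':(225,210,248,245),'blkB':(370,143,390,168),'torch':(330,190,370,220),'case':(352,195,425,245),'tin':(342,222,368,242),'pw':(383,186,410,212),'tum':(424,155,452,190),'tray':(215,255,308,322)},
'side':{'blkA':(372,160,402,187),'blkB':(258,310,293,350),'torch':(274,210,304,255),'case':(205,193,277,238),'tin':(262,190,287,210),'pw':(222,232,253,263),'tray':(295,113,363,165),'tum':(162,258,205,312)}}
for n in rois:
    d=dict(np.load(f'pics/{n}0.npz'));W=cloud(d)
    im=d['img'][:,:,::-1]
    print(n,'table z',np.nanmedian(W[300:310,100:200] if n=='side' else W[250:260,300:340],axis=(0,1)))
    for k,(a,b,c,e) in rois[n].items():
        w=W[b:e,a:c].reshape(-1,3);w=w[(w[:,2]>.004)&(w[:,2]<.1)]
        print(k,len(w),rect(w),'zmax',np.round(w[:,2].max()*1000))
s=cv2.imread('pics/scene0.png');q=cv2.imread('pics/side0.png')
f=lambda i,x,y,r:cv2.resize(i[y-r:y+r,x-r:x+r],(390,390),interpolation=2)
cv2.imwrite('pics/c1.png',np.hstack([f(s,237,228,22),f(s,380,155,22)]))
E
```

```text
scene table z [ 0.61278352 -0.15915479 -0.00244959]
blkA 201 [ 408.  -276.1   76.9   39.5  -34. ] zmax 32.0
blkB 76 [406.9 263.8  80.7  22.9 -27.2] zmax 32.0
torch 246 [546.5  35.  113.8  91.6 -60.5] zmax 35.0
case 1751 [623.6  55.4 187.2 171.8 -42.3] zmax 42.0
tin 240 [619.6 -31.6  71.6  48.9  76.7] zmax 20.0
pw 407 [605.7 106.7  95.5  59.7 -76.7] zmax 42.0
tum 642 [612.  286.4  65.3  64.3 -31.5] zmax 86.0
tray 1610 [ 5.614e+02 -3.280e+02  2.095e+02  1.720e+02  5.000e-01] zmax 28.0
side table z [ 6.74581266e-01  3.40526608e-01 -3.17526357e-04]
blkA 233 [ 403.5 -271.    77.2   40.2  -34.2] zmax 34.0
blkB 338 [406.  267.8  77.9  24.1 -29.9] zmax 34.0
torch 262 [523.8  30.7 114.4  63.3 -53.8] zmax 18.0
case 1743 [628.1  51.2 173.9 152.9  46.3] zmax 43.0
tin 288 [608.7 -23.5  84.6  45.5 -73.7] zmax 37.0
pw 606 [588.2 125.4  87.6  61.   66.8] zmax 44.0
tray 991 [ 610.1 -337.5  205.3  108.2  -89.9] zmax 25.0
tum 1278 [648.8 285.4 148.5  65.8  -7.7] zmax 87.0
```

View pics/c1.png

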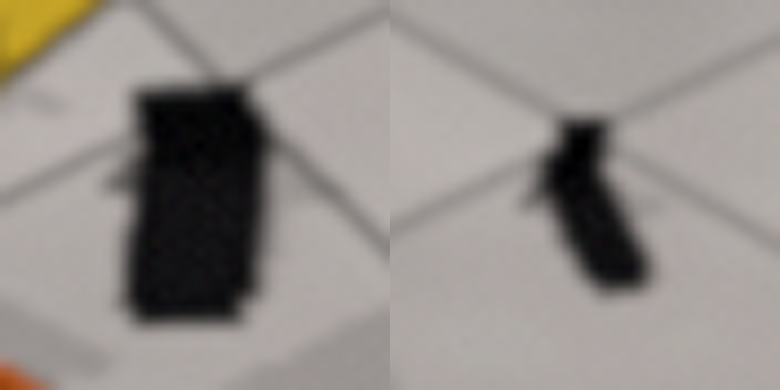

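The left crop (237,228) is the broad blade: it measures 77x40 and the tab is at its robot-side end. The right crop (380,155) is the 24-wide spare. I'm moving the wrist camera over the torch and case.

Call:
{"method": "drive_tool", "body": {"series": [[[0.486,-0.431,-0.07],0,0.085],[[0.486,-0.431,-0.07],0,0.085],[[0.486,-0.431,-0.07],0,0.085],[[0.486,-0.431,-0.07],0,0.085],[[0.486,-0.431,-0.07],0,0.085],[[0.486,-0.431,-0.07],0,0.085],[[0.486,-0.431,-0.07],0,0.085],[[0.486,-0.431,-0.07],0,0.085],[[0.486,-0.431,-0.07],0,0.085],[[0.486,-0.431,-0.07],0,0.085],[[0.486,-0.431,-0.07],0,0.085],[[0.486,-0.431,-0.07],0,0.085],[[0.486,-0.431,-0.07],0,0.085],[[0.486,-0.431,-0.07],0,0.085],[[0.486,-0.431,-0.07],0,0.085],[[0.486,-0.431,-0.07],0,0.085]]}}

```text
time_s: 1.7
position: [0.499, 0.0287, 0.301]
tool_rot: [[0.956, 0.294, -0.001], [0.294, -0.956, -0.0], [-0.001, -0.0, -1.0]]
ft_force: [-0.7, -0.1, 0.1]
grip_width: 0.085
gripper_force: 0.0
```

```bash
python3 - <<'E'
from rig import env, viewer
from h import *
d=viewer.get_image('wrist');np.savez('pics/w1.npz',**d);cv2.imwrite('pics/w1.png',d['img'][:,:,::-1])
s=env.observe();print(s['position'],s['tool_rot'],s['q'])
E
```

```text
[0.49898606 0.02833818 0.30112041] [[ 9.56133238e-01  2.92931186e-01 -7.42684125e-04]
 [ 2.92931203e-01 -9.56133517e-01 -8.89656337e-05]
 [-7.36165993e-04 -1.32492355e-04 -9.99999720e-01]] [-1.03403107e+01  1.42438482e+01  7.39784152e+01 -1.26589107e-02
  9.18186831e+01  6.26257655e+01]
```

View pics/w1.png

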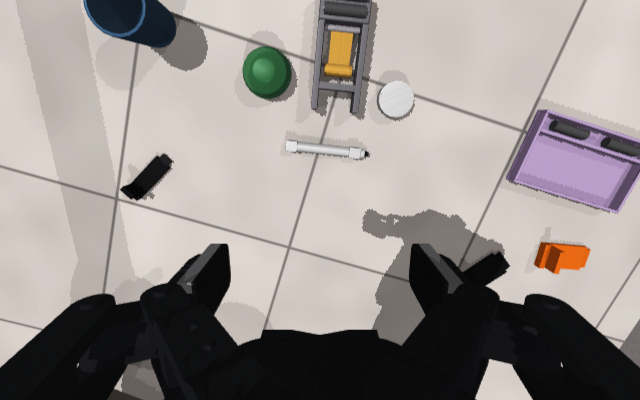

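Wrist view: torch from (290,146) to (365,154), case mouth between the cheek ends (317,108) and (357,112), tin (396,100), paperweight (267,72), tray (585,160), broad blade (485,270) behind the finger.

```bash
python3 - <<'E'
from h import *
from scipy import ndimage as N
d=dict(np.load('pics/w1.npz'));W=cloud(d);z=W[...,2]
print('table',np.nanmedian(z[170:190,240:280]))
m=(z>.006)&(z<.06);m[230:]=0
L,n=N.label(m)
for i,sl in enumerate(N.find_objects(L),1):
    p=W[L==i]
    if len(p)>150:
        r=rect(p);print(i,len(p),[(s.start,s.stop) for s in sl][::-1],r,'zmax',p[:,2].max().round(3))
# case cheeks: tops near 34mm
c=(L==L[95,320])
p=W[c]; 
for lo,hi in((.030,.037),):
    q=p[(p[:,2]>lo)&(p[:,2]<hi)];print('cheek top',rect(q),len(q))
    # front half only
a=np.radians(rect(q)[4]);ax=np.array([np.cos(a),np.sin(a)]);ax*=np.sign(ax[0]);pe=np.array([-ax[1],ax[0]])
X=q[:,:2]@ax;Y=q[:,:2]@pe
for k in (10,20,40,60,80):
    s=(X>X.min()+(k-10)/1000)&(X<X.min()+k/1000);print(k,len(Y[s]),(Y[s].min()*1e3).round(1),(Y[s].max()*1e3).round(1),(np.ptp(Y[s])*1e3).round(1))
ym=(Y.min()+Y.max())/2
print('X range',X.min(),X.max(),'axis deg',np.degrees(np.arctan2(ax[1],ax[0])),'mouth',ax*X.min()+pe*ym)
for nm,mk in(('L',Y>ym),('R',Y<ym)):
    f=X[mk];print(nm,f.min()*1e3)
# torch: orange/bright; white collars
t=W[L==L[150,325]];C=d['img'][L==L[150,325]]
r=rect(t);a=np.radians(r[4]);s=(t[:,:2]-r[:2]/1000)@[np.cos(a),np.sin(a)]
for b in np.arange(-.06,.06,.01):
    k=(s>=b)&(s<b+.01)
    if k.any():print(round(b,2),k.sum(),t[k,2].max().round(4),C[k].mean(0).round())
E
```

```text
table -0.000337506145100555
1 997 [(103, 143), (0, 34)] [605.5 305.9  47.   18.4   4.1] zmax 0.06
2 881 [(133, 175), (0, 48)] [603.6 268.5  56.4  23.7 -12.3] zmax 0.06
3 4176 [(311, 372), (0, 114)] [638.8  44.7 131.7  62.1  11.5] zmax 0.042
9 2009 [(243, 292), (47, 99)] [593.9 129.1  64.7  60.5 -18.9] zmax 0.044
10 1066 [(377, 414), (81, 118)] [613.6 -43.7  47.   46.1 -72.7] zmax 0.02
11 2924 [(509, 640), (110, 214)] [ 610.5 -328.5  172.6  104.2  -89.4] zmax 0.022
12 422 [(550, 590), (120, 141)] [ 647.1 -291.4   51.4   13.9   89.7] zmax 0.019
14 828 [(285, 369), (140, 159)] [521.1  24.2 118.9  15.  -79.1] zmax 0.017
89 269 [(120, 144), (181, 201)] [381.9 275.2  26.9  14.8  38.6] zmax 0.034
cheek top [ 427.  -314.6  138.9   35.2  -50. ] 133Traceback (most recent call last):
  File "<stdin>", line 20, in <module>
    return umr_minimum(a, axis, None, out, keepdims, initial, where)
ValueError: zero-size array to reduction operation minimum which has no identity
```

```bash
python3 - <<'E'
from h import *
from scipy import ndimage as N
d=dict(np.load('pics/w1.npz'));W=cloud(d);z=W[...,2]
m=(z>.006)&(z<.06);m[230:]=0
L,n=N.label(m)
p=W[L==3];q=p[(p[:,2]>.028)&(p[:,2]<.038)]
a=np.radians(11.5);ax=np.array([np.cos(a),np.sin(a)]);pe=np.array([-ax[1],ax[0]])
X=q[:,:2]@ax;Y=q[:,:2]@pe;ym=np.median(Y);ym=(Y.min()+Y.max())/2
for k in range(10,130,20):
    s=(X>X.min()+(k-10)/1000)&(X<X.min()+(k+10)/1000);print(k,s.sum(),(Y[s].min()*1e3).round(1),(Y[s].max()*1e3).round(1))
for nm,mk in(('L',Y>ym),('R',Y<ym)): print(nm,X[mk].min()*1e3,np.ptp(Y[mk&(X<X.min()+.02)]))
print('mouth',ax*X.min()+pe*ym)
t=W[L==14];C=d['img'][L==14]
a=np.radians(-79.1);s=(t[:,:2]-[.5211,.0242])@[np.cos(a),np.sin(a)]
for b in np.arange(-.06,.06,.01):
    k=(s>=b)&(s<b+.01);print(round(b,2),k.sum(),t[k,2].max().round(4),C[k].mean(0).round())
E
```

```text
10 205 -114.6 -52.7
30 463 -114.5 -52.5
50 220 -114.6 -52.7
70 231 -114.3 -52.6
90 235 -114.3 -52.6
110 575 -114.5 -52.5
L 569.1141731960676 0.007867587886310208
R 569.1319692756526 0.008063291330343045
mouth [0.5743423 0.0316097]
-0.06 73 0.0166 [218. 217. 217.]
-0.05 79 0.0172 [203. 201. 201.]
-0.04 69 0.0162 [189. 187. 187.]
-0.03 68 0.015 [189. 187. 187.]
-0.02 70 0.0156 [188. 186. 187.]
-0.01 71 0.0154 [189. 187. 187.]
0.0 68 0.0156 [188. 186. 186.]
0.01 70 0.0163 [189. 187. 188.]
0.02 68 0.0151 [186. 184. 184.]
0.03 79 0.0159 [206. 204. 204.]
0.04 70 0.0161 [201. 199. 200.]
0.05 43 0.0152 [118. 115. 115.]
```

Call:
{"method": "drive_tool", "body": {"series": [[[0.02,0.0104,0.03],-8.4,0.045],[[0.02,0.0104,0.06],-16.8,0.045],[[0.02,0.0104,0.09],-25.2,0.045],[[0.02,0.0104,0.12],-33.6,0.045],[[0.02,0.0104,0.15],-42,0.045],[[0.02,0.0104,0.17],-50.4,0.045],[[0.02,0.0104,0.19],-58.8,0.045],[[0.02,0.0104,0.21],-67.2,0.045],[[0.02,0.0104,0.22],-75.6,0.045],[[0.02,0.0104,0.23],-83.9,0.045],[[0.02,0.0104,0.23],-83.9,0.045],[[0.02,0.0104,0.23],-83.9,0.045],[[0.02,0.0104,0.23],-83.9,0.045]]}}

```text
time_s: 3.05
position: [0.5219, 0.0247, 0.072]
tool_rot: [[-0.188, 0.982, 0.001], [0.982, 0.188, -0.0], [-0.0, 0.001, -1.0]]
ft_force: [-0.3, 0.0, -0.3]
grip_width: 0.0451
gripper_force: 0.0
```

Call:
{"method": "drive_tool", "body": {"series": [[[0,0,0.03],0,0.045],[[0,0,0.05],0,0.045],[[0,0,0.06],0,0.045],[[0,0,0.067],0,0.045],[[0,0,0.067],0,0.045],[[0,0,0.067],0,0.01],[[0,0,0.067],0,0.01],[[0,0,0.067],0,0.01],[[0,0,0.067],0,0.01],[[0,0,0.067],0,0.01],[[0,0,0.067],0,0.01],[[0,0,0.067],0,0.01]], "newtons": 30}}

```text
time_s: 4.25
position: [0.5221, 0.0253, 0.0052]
tool_rot: [[-0.191, 0.982, 0.002], [0.982, 0.191, -0.0], [-0.001, 0.002, -1.0]]
ft_force: [-1.2, -0.3, 6.6]
grip_width: 0.0122
gripper_force: 30.3
```

Call:
{"method": "drive_tool", "body": {"series": [[[0,0,-0.01],0,0.01],[[0,0,-0.04],0,0.01],[[0,0,-0.09],0,0.01],[[-0.04,0.001,-0.09],2,0.01],[[-0.085,0.002,-0.09],4,0.01],[[-0.13,0.003,-0.09],6,0.01],[[-0.175,0.004,-0.09],8,0.01],[[-0.22,0.005,-0.09],10.4,0.01],[[-0.265,0.006,-0.09],10.4,0.01],[[-0.31,0.007,-0.09],10.4,0.01],[[-0.345,0.0074,-0.09],10.4,0.01],[[-0.362,0.0074,-0.09],10.4,0.01],[[-0.362,0.0074,-0.09],10.4,0.01],[[-0.362,0.0074,-0.09],10.4,0.01]]}}

```text
time_s: 5.65
position: [0.5978, -0.3281, 0.0944]
tool_rot: [[-0.011, 1.0, -0.0], [1.0, 0.011, 0.001], [0.001, -0.0, -1.0]]
ft_force: [0.2, 0.6, -1.3]
grip_width: 0.0125
gripper_force: 29.8
```

```bash
python3 - <<'E'
from rig import env, viewer
from h import *
from scipy import ndimage as N
d=viewer.get_image('wrist');np.savez('pics/w2.npz',**d);e=viewer.get_image('side');np.savez('pics/s2.npz',**e)
cv2.imwrite('pics/w2.png',np.hstack([cv2.resize(d['img'],(480,300)),cv2.resize(e['img'][60:220,250:570],(320,160)) if 0 else cv2.copyMakeBorder(cv2.resize(e['img'][60:260,200:520],(320,200)),0,100,0,0,0)])[:,:,::-1])
s=env.observe();print(s['position'],s['grip_width'],s['ft_force'])
E
```

```text
[ 0.59805957 -0.32734797  0.09468082] 0.012468296138353183 [-0.41360868  0.39816093 -0.6515753 ]
```

View pics/w2.png

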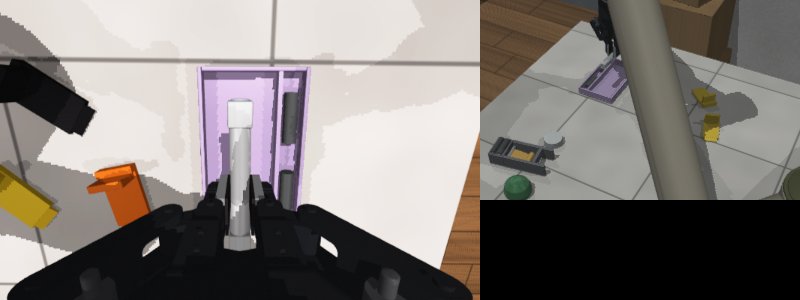

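The torch is held at (240,170), level over the empty compartment and parallel to the divider. Lowering it and releasing.

Call:
{"method": "drive_tool", "body": {"series": [[[0,0,0.03],0,0.01],[[0,0,0.055],0,0.01],[[0,0,0.07],0,0.01],[[0,0,0.08],0,0.01],[[0,0,0.085],0,0.01],[[0,0,0.085],0,0.01],[[0,0,0.085],0,0.016],[[0,0,0.085],0,0.02],[[0,0,0.085],0,0.026],[[0,0,0.085],0,0.028],[[0,0,0.085],0,0.028],[[0,0,0.07],0,0.028],[[0,0,0.04],0,0.028],[[0,0,0.0],0,0.028],[[0,0,-0.05],0,0.04],[[0,0,-0.06],0,0.04]]}}

```text
time_s: 7.35
position: [0.5998, -0.3298, 0.1623]
tool_rot: [[-0.011, 1.0, 0.009], [1.0, 0.011, -0.007], [-0.007, 0.009, -1.0]]
ft_force: [-0.8, -0.2, 0.1]
grip_width: 0.0398
gripper_force: 0.0
```

```bash
python3 - <<'E'
from rig import env, viewer
from h import *
d=viewer.get_image('wrist');np.savez('pics/w3.npz',**d);e=viewer.get_image('scene');np.savez('pics/s3.npz',**e)
cv2.imwrite('pics/w3.png',np.hstack([d['img'][:320,100:500],cv2.resize(e['img'][240:340,200:325],(400,320))])[:,:,::-1])
s=env.observe();print(s['time_s'],s['position'],s['tool_rot'],s['grip_width'],s['q'])
E
```

```text
7.45 [ 0.59877002 -0.32903034  0.15764951] [[-0.01094396  0.99993066  0.00434804]
 [ 0.99993381  0.01095924 -0.00350432]
 [-0.00355172  0.0043094  -0.99998441]] 0.04024107893996412 [-3.86918549e+01  3.82514313e+01  5.73484697e+01 -9.84471386e-04
  8.40801356e+01 -3.93192540e+01]
```

View pics/w3.png

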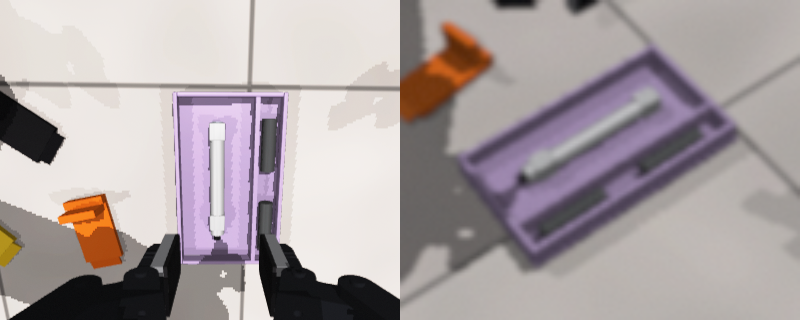

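The torch lies flat at (217,180) in the empty compartment. Next I go beside the broad blade for a close measurement.

Call:
{"method": "drive_tool", "body": {"series": [[[-0.008,-0.04,-0.04],6,0.04],[[-0.008,-0.08,-0.04],12,0.04],[[-0.008,-0.12,-0.04],18,0.04],[[-0.008,-0.16,-0.04],24,0.04],[[-0.008,-0.2,-0.04],30,0.04],[[-0.008,-0.23,-0.04],34.6,0.04],[[-0.008,-0.239,-0.04],34.6,0.04],[[-0.008,-0.239,-0.04],34.6,0.04],[[-0.008,-0.239,-0.04],34.6,0.04]]}}

```text
time_s: 8.35
position: [0.36, -0.3392, 0.1939]
tool_rot: [[0.558, 0.83, -0.0], [0.83, -0.558, 0.001], [0.001, -0.0, -1.0]]
ft_force: [1.0, -0.0, 0.7]
grip_width: 0.0399
gripper_force: 0.0
```

```bash
python3 - <<'E'
from rig import env, viewer
from h import *
from scipy import ndimage as N
d=viewer.get_image('wrist');np.savez('pics/w4.npz',**d);cv2.imwrite('pics/w4.png',d['img'][:,:,::-1])
s=env.observe();print(s['time_s'],s['position'],s['tool_rot'])
W=cloud(d);z=W[...,2];m=(z>.003)&(z<.06)&(np.hypot(W[...,0]-.405,W[...,1]+.273)<.07)
L,n=N.label(m)
for i,sl in enumerate(N.find_objects(L),1):
    p=W[L==i];C=d['img'][L==i]
    if len(p)>150:
        print(i,len(p),[(q.start,q.stop) for q in sl][::-1],rect(p),C.mean(0).round(),'zmax',p[:,2].max().round(4))
        t=p[p[:,2]>.026]
        if len(t)>30:print('  tab',len(t),rect(t))
        t=p[(p[:,2]>.0095)&(p[:,2]<.014)]
        if len(t)>30:print('  heel',len(t),rect(t))
E
```

```text
8.4 [ 0.36017507 -0.33920625  0.19391204] [[ 5.57455781e-01  8.30206632e-01  2.89251959e-06]
 [ 8.30206537e-01 -5.57455719e-01  4.77060958e-04]
 [ 3.97671623e-04 -2.63539000e-04 -9.99999886e-01]]
1 2901 [(284, 362), (85, 126)] [ 406.2 -277.7   79.4   39.6  -34.2] [33. 32. 34.] zmax 0.0336
  tab 334 [ 383.7 -262.    35.4    7.8   55.1]
  heel 278 [ 380.  -259.9   39.5   16.    55.7]
```

View pics/w4.png

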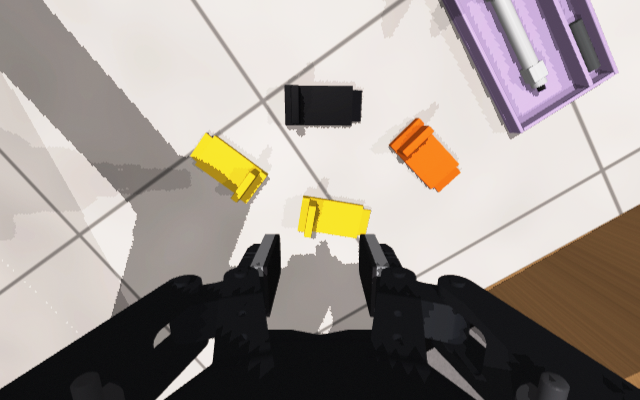

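Black broad blade at (322,105), 79x40, tab at its left end (292,105). The yellow blades at (230,165) and (335,217) are clear of the fingers. Grasping the tab.

Call:
{"method": "drive_tool", "body": {"series": [[[0.04,-0.012,0.03],0,0.04],[[0.077,-0.0238,0.07],0,0.04],[[0.077,-0.0238,0.11],0,0.04],[[0.077,-0.0238,0.14],0.3,0.035],[[0.077,-0.0238,0.16],0.3,0.035],[[0.077,-0.0238,0.17],0.3,0.035],[[0.077,-0.0238,0.1785],0.3,0.035],[[0.077,-0.0238,0.1785],0.3,0.035],[[0.077,-0.0238,0.1785],0.3,0.02],[[0.077,-0.0238,0.1785],0.3,0.004],[[0.077,-0.0238,0.1785],0.3,0.004],[[0.077,-0.0238,0.1785],0.3,0.004],[[0.077,-0.0238,0.1785],0.3,0.004],[[0.077,-0.0238,0.1785],0.3,0.004],[[0.077,-0.0238,0.1785],0.3,0.004]], "newtons": 40}}

```text
time_s: 9.9
position: [0.3829, -0.2625, 0.0167]
tool_rot: [[0.563, 0.826, 0.001], [0.826, -0.563, -0.002], [-0.0, 0.002, -1.0]]
ft_force: [-0.5, 0.7, 6.7]
grip_width: 0.0069
gripper_force: 40.8
```

Call:
{"method": "drive_tool", "body": {"series": [[[0,0,-0.01],0,0.004],[[0,0,-0.04],0,0.004],[[0,0,-0.08],0,0.004],[[0.035,-0.007,-0.08],-6,0.004],[[0.075,-0.016,-0.08],-13,0.004],[[0.115,-0.024,-0.08],-20,0.004],[[0.155,-0.032,-0.08],-27,0.004],[[0.195,-0.041,-0.08],-34,0.004],[[0.235,-0.049,-0.08],-41,0.004],[[0.27,-0.057,-0.08],-45.8,0.004],[[0.2948,-0.0618,-0.08],-45.8,0.004],[[0.2948,-0.0618,-0.08],-45.8,0.004],[[0.2948,-0.0618,-0.08],-45.8,0.004],[[0.2948,-0.0618,-0.08],-45.8,0.004]]}}

```text
time_s: 11.3
position: [0.4972, 0.0155, 0.0961]
tool_rot: [[-0.199, 0.98, -0.0], [0.98, 0.199, -0.0], [-0.0, -0.0, -1.0]]
ft_force: [0.1, 0.2, -0.3]
grip_width: 0.0067
gripper_force: 39.8
```

```bash
cat > bl.py <<'E'
from rig import env, viewer
from h import *
a=np.radians(11.5);ax=np.array([np.cos(a),np.sin(a)]);pe=np.array([-ax[1],ax[0]]);O=np.array([.5743,.0316])
def look(n,zlo=.003,zhi=.2,views=('scene','side')):
    s=env.observe();print(s['time_s'],s['position'],s['grip_width'],s['ft_force'].round(1));print(s['tool_rot'].round(4))
    p=s['position'][:2]-O;print('TCP in case',(p@ax).round(4),(p@pe).round(4))
    for v in views:
        d=viewer.get_image(v);np.savez(f'pics/{n}_{v}.npz',**d);W=cloud(d)
        X=(W[...,:2]-O)@ax;Y=(W[...,:2]-O)@pe;z=W[...,2]
        m=(z>zlo)&(z<zhi)&(X>-.15)&(X<-.002)&(abs(Y)<.045)&(d['img'].max(2)<90)
        q=np.c_[X[m],Y[m],z[m]]
        print(v,m.sum(),(rect(q) if len(q)>5 else ''))
        for b in np.arange(-.14,-.0,.01):
            k=(q[:,0]>=b)&(q[:,0]<b+.01)
            if k.sum()>3:print('  x%+.2f n%d y %.1f..%.1f z %.1f..%.1f'%(b,k.sum(),*(1e3*np.r_[q[k,1].min(),q[k,1].max(),q[k,2].min(),q[k,2].max()])))
E
python3 - <<'E'
from bl import *
look('h')
E
```

```text
11.3 [0.4971644  0.01554511 0.09606887] 0.006696105437221351 [ 0.1  0.2 -0.3]
[[-1.988e-01  9.800e-01 -1.000e-04]
 [ 9.800e-01  1.988e-01 -2.000e-04]
 [-2.000e-04 -2.000e-04 -1.000e+00]]
TCP in case -0.0788 -0.0004
scene 1007 [-74.6  -0.6 125.9  41.9  -0.4]
  x-0.14 n20 y -16.2..10.1 z 169.6..190.3
  x-0.13 n45 y -13.5..4.3 z 159.4..194.3
  x-0.12 n62 y -14.1..10.7 z 144.0..198.5
  x-0.11 n35 y -14.7..-4.9 z 137.9..198.7
  x-0.10 n40 y -21.4..9.2 z 105.5..198.2
  x-0.09 n154 y -19.7..5.2 z 79.9..199.4
  x-0.08 n92 y -19.9..19.4 z 77.9..198.4
  x-0.07 n157 y -21.5..18.6 z 78.2..199.9
  x-0.06 n132 y -19.8..20.2 z 76.1..199.8
  x-0.05 n66 y -21.8..16.3 z 78.1..197.8
  x-0.04 n79 y -21.2..16.1 z 77.3..199.1
  x-0.03 n69 y -18.9..14.7 z 78.4..193.4
  x-0.02 n56 y -15.8..14.4 z 77.6..190.5
side 1555 [-74.7   3.8 131.9  43.8  -0.9]
  x-0.14 n66 y -10.2..17.0 z 170.3..195.1
  x-0.13 n74 y -9.9..16.7 z 159.8..199.7
  x-0.12 n63 y -10.1..16.3 z 146.1..199.5
  x-0.11 n70 y -11.5..15.9 z 139.8..199.6
  x-0.10 n169 y -9.8..26.0 z 80.4..199.7
  x-0.09 n186 y -13.2..25.4 z 76.9..199.8
  x-0.08 n209 y -8.3..24.0 z 77.2..199.5
  x-0.07 n154 y -4.2..25.3 z 78.8..199.2
  x-0.06 n94 y -12.2..24.5 z 79.8..199.4
  x-0.05 n138 y -18.6..25.3 z 78.9..197.9
  x-0.04 n153 y -16.3..24.6 z 78.1..199.3
  x-0.03 n118 y -17.9..24.2 z 77.6..195.3
  x-0.02 n55 y -11.9..19.7 z 76.3..191.5
```

Call:
{"method": "drive_tool", "body": {"series": [[[0,0.0,0.03],0.0,0.004],[[0,0.0,0.055],0,0.004],[[0,0,0.07],0,0.004],[[0,0,0.076],0,0.004],[[0,0,0.0788],0,0.004],[[0,0,0.0788],0,0.004],[[0,0,0.0788],0,0.012],[[0,0,0.0788],0,0.02],[[0,0,0.0788],0,0.03],[[0,0,0.0788],0,0.03],[[0,0,0.07],0,0.03],[[0,0,0.04],0,0.03],[[0,0,0],0,0.03],[[-0.04,0,-0.04],0,0.02],[[-0.09,0,-0.08],0,0.005],[[-0.11,0,-0.1],0,0.0],[[-0.11,0,-0.1],0,0.0],[[-0.11,0,-0.1],0,0.0]]}}

```text
time_s: 13.2
position: [0.5192, -0.0915, 0.1962]
tool_rot: [[-0.198, 0.98, 0.001], [0.98, 0.198, 0.0], [-0.0, 0.001, -1.0]]
ft_force: [0.0, 1.0, -0.6]
grip_width: -0.0
gripper_force: 0.0
```

```bash
cat >> bl.py <<'E'
def wr(n):
    s=env.observe();p=s['position'][:2]-O;print(s['time_s'],s['position'],'TCP in case',(p@ax).round(4),(p@pe).round(4),'tool y yaw',np.degrees(np.arctan2(*s['tool_rot'][1::-1,1])).round(2))
    d=viewer.get_image('wrist');np.savez(f'pics/{n}.npz',**d);cv2.imwrite(f'pics/{n}.png',d['img'][:,:,::-1])
    W=cloud(d);X=(W[...,:2]-O)@ax;Y=(W[...,:2]-O)@pe;z=W[...,2]
    m=(z>.003)&(z<.04)&(X>-.13)&(X<-.0015)&(abs(Y)<.035)
    if m.any():
        q=np.c_[X[m],Y[m]];print('blade in case frame',rect(q),m.sum(),'xmin %.1f xmax %.1f'%(1e3*X[m].min(),1e3*X[m].max()))
        t=m&(z>.026)
        if t.sum()>20:print(' tab',rect(np.c_[X[t],Y[t]]))
        t=m&(z>.009)&(z<.014)
        if t.sum()>20:print(' heel',rect(np.c_[X[t],Y[t]]))
    c=(z>.028)&(z<.038)&(X>-.02)&(X<.025)&(abs(Y)<.045)
    if c.any():print(' cheeks x0 %.1f  y %.1f..%.1f'%tuple(1e3*np.array([np.percentile(X[c],1),Y[c].min(),Y[c].max()])))
    for sg in (1,-1):
        k=c&(sg*Y>.015)
        if k.sum()>20:print('  cheek',sg,rect(np.c_[X[k],Y[k]]),X[k].min()*1e3)
E
python3 - <<'E'
from bl import *
wr('w5')
E
```

```text
13.2 [ 0.51916929 -0.09154595  0.19615532] TCP in case -0.0786 -0.1097 tool y yaw 11.45
blade in case frame [-49.9   0.2  79.9  39.7   0.4] 3119 xmin -89.8 xmax -10.0
 tab [-77.6  -0.1  35.5   7.7  89.8]
 heel [-85.7  -0.1  39.8  14.5 -77.7]
 cheeks x0 0.8  y -31.3..30.6
  cheek 1 [12.8 26.4 24.5  8.1 -0.5] 0.5148387285771823
  cheek -1 [ 12.7 -27.2  24.6   8.1   0.3] 0.3963692633520152
```

View pics/w5.png

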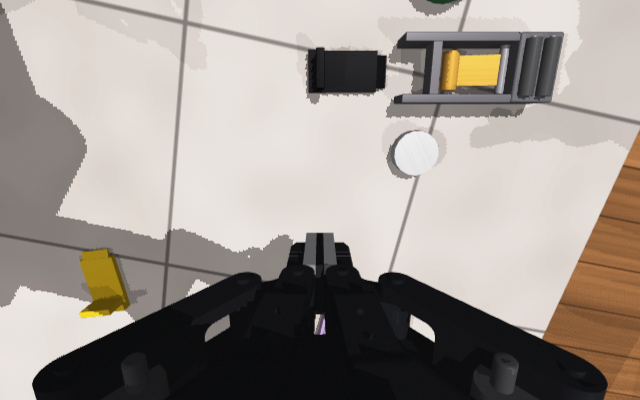

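Blade lies flat at (347,72), 10 mm outside the slot, in line with it (offset about 0.5 mm, tilt under 0.5°). The tin at (416,152) is undisturbed. I'll now turn the tool so the finger sides face the heel and go in behind it.

Call:
{"method": "drive_tool", "body": {"series": [[[0.02,-0.0476,0],8.2,0.008],[[0.06,-0.0476,0],16.4,0.008],[[0.09,-0.0476,0],24.6,0.008],[[0.1096,-0.0476,0],32.8,0.008],[[0.1096,-0.0476,0.01],41,0.008],[[0.1096,-0.0476,0.03],49.2,0.008],[[0.1096,-0.0476,0.05],57.4,0.008],[[0.1096,-0.0476,0.07],65.6,0.008],[[0.1096,-0.0476,0.09],73.8,0.008],[[0.1096,-0.0476,0.11],82,0.008],[[0.1096,-0.0476,0.13],90,0.008],[[0.1096,-0.0476,0.13],90,0.008],[[0.1096,-0.0476,0.13],90,0.008],[[0.1096,-0.0476,0.13],90,0.008]]}}

```text
time_s: 14.65
position: [0.4511, 0.0068, 0.0665]
tool_rot: [[0.979, 0.203, 0.001], [0.203, -0.979, -0.0], [0.001, 0.0, -1.0]]
ft_force: [0.5, -0.4, -0.3]
grip_width: 0.0081
gripper_force: 0.0
```

```bash
python3 - <<'E'
from bl import *
wr('w6')
print(env.observe()['tool_rot'].round(4))
E
```

```text
14.65 [0.4510579  0.0068422  0.06648694] TCP in case -0.1257 0.0003 tool y yaw -78.28
blade in case frame [-50.1   0.6  79.3  40.2   0. ] 7716 xmin -89.8 xmax -10.4
 tab [-77.9   0.6  36.    8.2 -89.7]
 heel [-81.8   0.6  39.9  15.8 -89.9]
[[ 9.793e-01  2.023e-01  1.200e-03]
 [ 2.023e-01 -9.793e-01 -3.000e-04]
 [ 1.200e-03  6.000e-04 -1.000e+00]]
```

Call:
{"method": "drive_tool", "body": {"series": [[[0,0,0.03],0,0.008],[[0,0,0.055],0,0.008],[[0,0,0.062],0,0.008],[[0,0,0.062],0,0.008],[[0.012,0,0.062],0,0.008],[[0.02,0,0.062],0,0.008],[[0.024,0,0.062],0,0.008],[[0.028,0,0.062],0,0.008],[[0.032,0,0.062],0,0.008],[[0.036,0,0.062],0,0.008],[[0.041,0,0.062],0,0.008],[[0.046,0,0.062],0,0.008],[[0.051,0,0.062],0,0.008],[[0.055,0,0.062],0,0.008],[[0.058,0,0.062],0,0.008],[[0.06,0,0.062],0,0.008],[[0.06,0,0.062],0,0.008]]}}

```text
time_s: 16.4
position: [0.51, 0.0185, 0.0038]
tool_rot: [[0.98, 0.2, 0.0], [0.2, -0.98, -0.0], [0.0, 0.0, -1.0]]
ft_force: [-0.5, 0.3, 0.1]
grip_width: 0.008
gripper_force: 0.0
```

```bash
cat >> bl.py <<'E'
def tabm(n):
    "tab top in case frame while pushing"
    s=env.observe();p=s['position'][:2]-O;print(s['time_s'],s['position'],'TCP in case',(p@ax).round(4),(p@pe).round(4),s['ft_force'].round(1))
    for v in ('wrist','side','scene'):
        d=viewer.get_image(v);np.savez(f'pics/{n}_{v}.npz',**d)
        W=cloud(d);X=(W[...,:2]-O)@ax;Y=(W[...,:2]-O)@pe;z=W[...,2]
        x0=p@ax+.011
        t=(z>.026)&(z<.036)&(X>x0+.004)&(X<x0+.021)&(abs(Y)<.0225)
        if t.sum()>20:print(v,'tab',t.sum(),rect(np.c_[X[t],Y[t]]),'x %.1f..%.1f'%(1e3*X[t].min(),1e3*X[t].max()))
        c=(z>.028)&(z<.038)&(X>-.01)&(X<.025)&(abs(Y)>.0225)&(abs(Y)<.035)
        if c.sum()>20:print('   cheeks x0 %.1f y %.1f..%.1f'%(1e3*X[c].min(),1e3*Y[c].min(),1e3*Y[c].max()))
E
python3 - <<'E'
from bl import *
tabm('p1')
E
```

```text
16.4 [0.50999626 0.01847983 0.00378833] TCP in case -0.0656 -0.0 [-0.5  0.3  0.1]
wrist tab 1878 [-41.9   0.7  36.    8.4 -90. ] x -46.1..-37.7
   cheeks x0 0.8 y -31.0..31.2
   cheeks x0 0.9 y -29.4..35.0
scene tab 30 [-39.9   0.1  35.1   8.4 -87.4] x -43.8..-35.1
   cheeks x0 3.2 y -32.3..30.8
```

Call:
{"method": "drive_tool", "body": {"series": [[[0.004,0,0],0,0.008],[[0.008,0,0],0,0.008],[[0.012,0,0],0,0.008],[[0.016,0,0],0,0.008],[[0.02,0,0],0,0.008],[[0.024,0,0],0,0.008],[[0.028,0,0],0,0.008],[[0.032,0,0],0,0.008],[[0.036,0,0],0,0.008],[[0.04,0,0],0,0.008],[[0.043,0,0],0,0.008],[[0.046,0,0],0,0.008],[[0.048,0,0],0,0.008],[[0.05,0,0],0,0.008],[[0.05,0,0],0,0.008]]}}

```text
time_s: 18.05
position: [0.5591, 0.0285, 0.0038]
tool_rot: [[0.98, 0.2, 0.001], [0.2, -0.98, 0.0], [0.001, 0.0, -1.0]]
ft_force: [-1.6, 0.3, 2.0]
grip_width: 0.0078
gripper_force: 1.0
```

```bash
python3 - <<'E'
from bl import *
tabm('p2')
E
```

```text
18.05 [0.55909182 0.02847675 0.0037576 ] TCP in case -0.0155 -0.0 [-1.6  0.3  2. ]
wrist tab 1906 [  7.9   0.6  35.9   8.3 -89.9] x 3.8..12.1
   cheeks x0 0.5 y -31.1..31.3
   cheeks x0 1.4 y 23.4..35.0
scene tab 35 [  9.5   2.2  40.6   9.2 -89.7] x 4.9..14.1
   cheeks x0 2.6 y -32.6..31.0
```

Call:
{"method": "drive_tool", "body": {"series": [[[0.001,0,0],0,0.008],[[0.002,0,0],0,0.008],[[0.003,0,0],0,0.008],[[0.0036,0,0],0,0.008],[[0.0036,0,0],0,0.008],[[0.0036,0,0],0,0.008]]}}

```text
time_s: 18.8
position: [0.5623, 0.0292, 0.0038]
tool_rot: [[0.98, 0.2, 0.0], [0.2, -0.98, 0.0], [0.0, -0.0, -1.0]]
ft_force: [-3.1, -0.0, 0.2]
grip_width: 0.008
gripper_force: 1.1
```

```bash
python3 - <<'E'
from bl import *
tabm('p3')
E
```

```text
18.8 [0.56234745 0.02916149 0.00379182] TCP in case -0.0122 -0.0 [-3.1 -0.   0.2]
wrist tab 1916 [ 11.2   0.6  35.9   8.6 -89.7] x 6.9..15.6
   cheeks x0 0.8 y -31.0..31.1
   cheeks x0 0.8 y 23.8..34.5
scene tab 34 [10.5  2.  38.4 15.  89.9] x 3.0..18.0
   cheeks x0 4.0 y -31.4..30.6
```

Call:
{"method": "drive_tool", "body": {"series": [[[-0.01,0,0],0,0.008],[[-0.05,0,-0.03],0,0.008],[[-0.09,0,-0.075],0,0.008],[[-0.11,0,-0.11],0,0.008],[[-0.11,0,-0.11],0,0.008],[[-0.11,0,-0.11],0,0.008]]}}

```text
time_s: 19.55
position: [0.4545, 0.0069, 0.1148]
tool_rot: [[0.98, 0.199, 0.003], [0.199, -0.98, -0.001], [0.003, 0.001, -1.0]]
ft_force: [0.2, 0.5, -0.2]
grip_width: 0.0081
gripper_force: 0.0
```

```bash
python3 - <<'E'
from bl import *
s=env.observe();print(s['position'])
d=viewer.get_image('wrist');np.savez('pics/w7.npz',**d)
W=cloud(d);X=(W[...,:2]-O)@ax;Y=(W[...,:2]-O)@pe;z=W[...,2]
v,u=np.where((abs(X)<.06)&(abs(Y)<.05));print(u.min(),u.max(),v.min(),v.max())
h=(z>.0085)&(z<.016)&(abs(X)<.012)&(abs(Y)<.019)
c=(z>.028)&(z<.038)&(abs(X)<.012)&(abs(Y)>.022)&(abs(Y)<.033)
t=(z>.027)&(z<.036)&(X>-.01)&(X<.022)&(abs(Y)<.0185)
for n,m in(('heel',h),('cheek',c),('tab',t)):
    if m.sum()>10:print(n,m.sum(),'x pct1,50,99',(1e3*np.percentile(X[m],[0,1,50,99,100])).round(1),'y',(1e3*np.percentile(Y[m],[1,99])).round(1))
# per-lane front edge of anything above the stool
for y in (-27,-18,-9,0,9,18,27):
    m=(abs(Y-y/1e3)<.0015)&(abs(X)<.02)&(z>.004);print(y,(1e3*X[m].min()).round(1),(1e3*z[m][X[m].argmin()]).round(1))
y0,x0=max(v.min(),0),u.min();cr=d['img'][y0:v.max(),x0:u.max(),::-1];cv2.imwrite('pics/w7.png',cv2.resize(cr,None,fx=5,fy=5)[:600,:800])
E
```

```text
[0.45452782 0.00694868 0.11475874]
253 384 0 121
heel 770 x pct1,50,99 [-1.7 -1.5  2.9  7.   7.4] y [-18.8  18.7]
cheek 535 x pct1,50,99 [ 0.2  0.4  5.7 11.8 12. ] y [-30.5  30.8]
tab 805 x pct1,50,99 [ 6.2  6.4 10.  14.4 14.7] y [-17.   18.2]
-27 -0.0 20.6
-18 -1.6 4.1
-9 -1.6 10.2
0 -1.5 9.8
9 -1.6 13.3
18 -1.5 9.5
27 -0.1 20.7
```

View pics/w7.png

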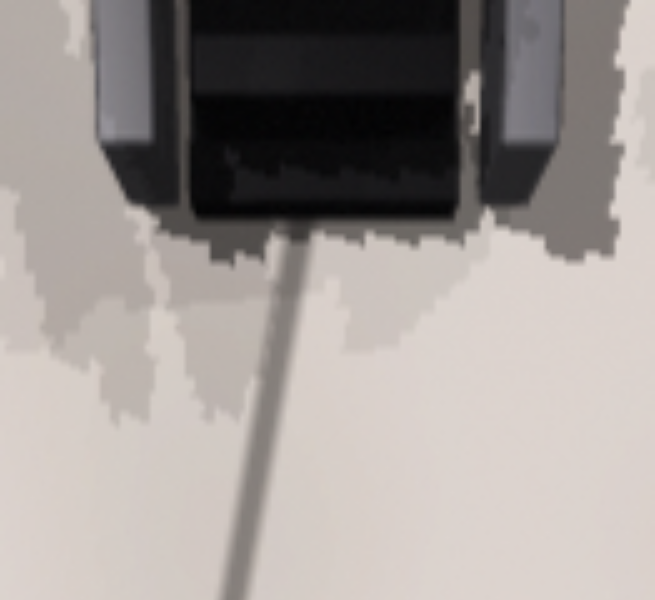

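Picture: the heel's back edge is at row 217 and the cheek ends at row 207, so it stands about 1.5 mm proud; depth agrees (heel at -1.6, cheeks at 0). Final nudge of 1.5 mm.

Call:
{"method": "drive_tool", "body": {"series": [[[0.02,0,0.035],0,0.008],[[0.05,0,0.07],0,0.008],[[0.08,0,0.1],0,0.008],[[0.098,0,0.11],0,0.008],[[0.104,0,0.11],0,0.008],[[0.108,0,0.11],0,0.008],[[0.1095,0,0.11],0,0.008],[[0.1105,0,0.11],0,0.008],[[0.1115,0,0.11],0,0.008],[[0.1115,0,0.11],0,0.008],[[0.1115,0,0.11],0,0.008],[[0.1115,0,0.11],0,0.008],[[0.1,0,0.11],0,0.008],[[0.05,0,0.08],0,0.008],[[0.01,0,0.035],0,0.008],[[0,0,0],0,0.008],[[0,0,0],0,0.008],[[0,0,0],0,0.008]]}}

```text
time_s: 21.4
position: [0.4552, 0.0069, 0.1152]
tool_rot: [[0.98, 0.199, 0.004], [0.199, -0.98, -0.001], [0.004, 0.002, -1.0]]
ft_force: [-0.5, 0.2, -0.2]
grip_width: 0.0081
gripper_force: 0.0
```

```bash
python3 - <<'E'
from bl import *
s=env.observe();print(s['time_s'],s['position'])
d=viewer.get_image('wrist');np.savez('pics/w8.npz',**d)
W=cloud(d);X=(W[...,:2]-O)@ax;Y=(W[...,:2]-O)@pe;z=W[...,2]
for y in (-27,-18,-9,0,9,18,27):
    m=(abs(Y-y/1e3)<.0015)&(abs(X)<.02)&(z>.004);print(y,(1e3*X[m].min()).round(1),(1e3*z[m][X[m].argmin()]).round(1))
cr=d['img'][0:121,253:384,::-1];e=viewer.get_image('side');f=viewer.get_image('scene');
cv2.imwrite('pics/w8.png',np.hstack([cv2.resize(cr,(390,360)),cv2.resize(f['img'][140:330,190:460,::-1],(400,360))]))
E
```

```text
21.4 [0.45518248 0.00691083 0.11515381]
-27 0.2 18.0
-18 -0.2 8.0
-9 -0.2 8.1
0 -0.4 11.6
9 -0.4 5.6
18 -0.4 8.5
27 0.0 18.4
```

View pics/w8.png

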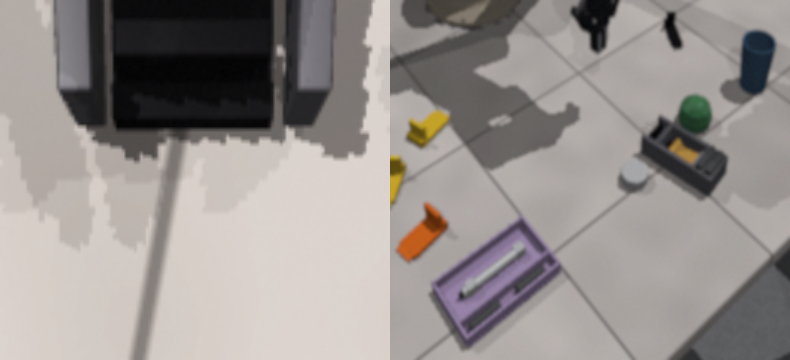

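Heel at row 129 and cheek ends at row 125, so it is still about 0.4 mm proud. One more small nudge.

Call:
{"method": "drive_tool", "body": {"series": [[[0.02,0,0.035],0,0.008],[[0.05,0,0.07],0,0.008],[[0.08,0,0.1],0,0.008],[[0.098,0,0.11],0,0.008],[[0.105,0,0.11],0,0.008],[[0.109,0,0.11],0,0.008],[[0.111,0,0.11],0,0.008],[[0.1115,0,0.11],0,0.008],[[0.112,0,0.11],0,0.008],[[0.112,0,0.11],0,0.008],[[0.112,0,0.11],0,0.008],[[0.112,0,0.11],0,0.008],[[0.1,0,0.11],0,0.008],[[0.05,0,0.08],0,0.008],[[0.01,0,0.035],0,0.008],[[0,0,0],0,0.008],[[0,0,0],0,0.008],[[0,0,0],0,0.008]]}}

```text
time_s: 23.35
position: [0.4552, 0.0069, 0.1151]
tool_rot: [[0.98, 0.199, 0.004], [0.199, -0.98, -0.001], [0.004, 0.002, -1.0]]
ft_force: [0.4, -0.3, -0.3]
grip_width: 0.0075
gripper_force: 0.0
```

```bash
python3 - <<'E'
from bl import *
d=viewer.get_image('wrist')
W=cloud(d);X=(W[...,:2]-O)@ax;Y=(W[...,:2]-O)@pe;z=W[...,2]
r=[]
for y in (-27,-18,-9,0,9,18,27):
    m=(abs(Y-y/1e3)<.0015)&(abs(X)<.02)&(z>.004);r.append((1e3*X[m].min()).round(1))
print(r)
E
```

```text
[np.float64(0.1), np.float64(0.2), np.float64(-0.0), np.float64(-0.1), np.float64(0.1), np.float64(-0.2), np.float64(-0.0)]
```

The heel is flush to within the measurement. Handing in.

```bash
python3 -c "
from rig import env
print(env.close_job())"
```

```text
the job is handed in; nothing more can be done
None
```

The torch lies flat in the tray's empty compartment and the broad blade is pushed into the slot with its heel flush to about 0.2 mm (by camera depth); I touched nothing else, and the job was handed in after about 23 s of the 72 s, with no verdict returned.

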